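Sweep discarded tube caps into the bench dustpan

TASK

Clear the discarded screw caps off the lab bench: with the shut fingers, sweep all three caps (blue, orange, yellow) along the bench, over the ramp of the steel dustpan and right onto its floor, so that each lies wholly behind the ramp. Only push them, gently, without pinching or picking any up, and leave the jar, the tube rack and the timer where they stand.

Things in the scene. Friction and masses are not known exactly. Their poses are not given: they have to be found in the camera images.
- cap_blue_center (a point): Centre of the blue screw cap: a closed round disc with a ribbed edge, 35 mm in diameter, 15 mm high, 8 to 17 g, lying flat and loose on the bench, its top 15 mm above the bench. It slides (does not roll) when pushed from the side.
- cap_orange_center (a point): Centre of the orange screw cap, same size and behaviour.
- cap_yellow_center (a point): Centre of the yellow screw cap, same size and behaviour.
- pan: Steel dustpan; does not move. Origin on the bench under its middle; x axis from open mouth to rear wall and handle, y across. The lip at x = -100 mm is flush with the bench; a ramp rises to a crest 5 mm high at x = -60 mm; behind it a flat floor 3 mm above the bench runs to the rear wall at x = +97 mm. Inside y = -115 to +115 mm. A cap is wholly behind the ramp when its centre has x > -42 mm.
- pan_floor (a point): Middle of the dustpan's floor (top side), 20 mm behind the pan's origin along x, 3 mm above the bench. The side walls, 3 mm thick, and the rear wall are 38 mm high (40 with the rolled rim); the side walls slope down to 6 mm between x = -20 mm and the lip. The handle sticks out behind the rear wall to x = +275 mm, at most 50 mm high.
- jar_center (a point): Centre (half-way up) of a small amber glass jar with a white lid, 45 mm in diameter, 55 mm high, 130 g, standing loose among the caps, not to be disturbed. Jar and caps trade places from one start to the next.
- rack_center (a point): Centre (half-way up) of a white microtube rack full of little lidded tubes, 200 mm along its x axis, 75 mm along y, 44 mm high, standing loose on the bench, not to be disturbed.
- timer_center (a point): Centre (half-way up) of a flat white bench timer with a grey screen, 46 mm along its x axis, 66 mm along y, 18 mm high (its buttons 20 mm), lying loose on the bench, not to be disturbed.

How it is judged:
By the outcome, as a careful person would: the job done as asked, in the order asked, and still so for the second after the job is handed in, with the robot touching nothing.
It also fails if it takes over 61 s, if anything falls off the work surface, if the arm or the gripper's body presses on something with over 40 N, if the wrist force passes 120 N, or if a joint passes its speed limit or range.

ROBOT

A 7-joint arm with a two-finger parallel gripper is mounted at the origin on the work surface. World frame = base frame: x ahead of the robot, y to its left, z up, the work surface at z = 0. Lengths are in mm, angles in rad, forces in N, time in s.
With the tool pointing down it reaches from about 400 to 900 mm from the base axis. Payload 5.6 kg.
Tool frame: the origin (TCP) lies midway between the tips of the shut fingers; the grasp point (between the pads) lies 19 mm behind it; x points along the fingers, y is the direction in which the jaws open and shut, and the axes are right-handed (so a half turn about x gives the same grasp; the last joint's range is limited). The gripper opens to 92 mm and grips with 3 to 60 N. Pads are 20 mm wide; open, the fingers measure 128 mm over their backs; the gripper's body (75 mm by 189 mm) begins 69 mm behind the grasp point.
Start: joints at [-1.348, 0.468, -0.012, 1.603, 0.006, 1.071, -0.056], TCP at [170.784, 627.17, 214.592] pointing down, gripper open.
Joint ranges: [-2.53, 2.53], [-0.31, 2.02], [-1.57, 1.55], [0.28, 2.44], [-1.29, 4.43], [0.15, 1.84], [-2.92, 2.92]. Speed limits (rad/s): [2.57, 2.57, 3.14, 3.14, 3.14, 3.14, 3.14].

INTERFACE

Orientations are given as a rotation vector (axis times angle).
In Python, from cell import robot, grip, kin, viewer gives the robot as it stands. Calls block until the motion is done:
- robot.movep(position, orientation): joint-space move of the TCP to a pose.
- robot.servo_line(position, feed=150, rotation=None): straight line of the TCP; rotation=None keeps the orientation; feed is the mean speed in mm/s.
- robot.goto_joints(angles): joint-space move.
- grip(opening, newtons=None): opening from 0.0 (shut) to 1.0 (fully open); newtons is the grip in N (None keeps the last); returns when the fingers have stopped.
- robot.hold(seconds).
- kin.ik(position, orientation): joint angles nearest the present ones, or None.
- robot.observe(): the state.
- viewer.read_camera(name): name is "side" or "top"; returns the picture (480x640x3 uint8, red, green, blue); there is no depth.
- viewer.camera_info(name): a dict with "camera_matrix" (3x3 intrinsics, pixels), "R" (3x3) and "t" (3): a world point X has camera coordinates R X + t. Camera axes: x right, y down, z forward; pixel columns grow to the right and rows downward; lengths in mm; the calibration is good to about 2 mm. A picture is of the moment at which its call begins. camera_info takes no time and is no camera call.
A pose or a line that the arm cannot do raises robot.IKError and nothing moves.
- robot.job_done(): hands the job in, once; it reports no verdict.
Trained networks look in the newest picture that a camera, given by its name, has taken for a name from the list of things; names that differ only in an ending like _2 or _b are one class to them, and where a whole thing is asked for, a point or a joint stands for the part that bears it (a point fixed in the world has none). Each returns a list of dicts, best first, with "confidence" (0 to 1); they miss things now and then, are a little off and sometimes report something else, mostly with a low value. They report only what shows in the picture. A call takes as long as a camera call.
- viewer.silhouettes(name, camera): "mask" (480x640 bool, what is visible of it).
- viewer.pinpoint(name, camera): "at" ([x, y, z] in mm, in the coordinates of the camera as it stood for that picture, good to about 4 mm: a listed point, or the origin of a listed thing).
The state is a dict: "t": time; "joints": joint angles; "joint_velocities": joint speeds; "joint_torque": joint torques, N m; "tcp_pos": TCP position; "tcp_rot": TCP orientation; "contact_force": force on the tool from outside, world axes, zero at the start; "wrist_torque": the same for the moment, N m; "grip_width": opening from 0.0 (shut) to 1.0 (fully open).
Only numpy, scipy, OpenCV 4.12 (cv2) and the standard library are available. Lean on these libraries where they do the work, as an engineer would, in place of code of your own. Each camera call takes 0.05 s, during which the arm holds its last target.

## Working session

There is one attempt and no reset: what is moved stays moved. The work goes in short steps, each a Python script; the robot and the scene stay as the last script left them, time stands still between calls to the robot, and variables do not carry over. Pictures are saved under pics/ and viewed, and the job is handed in when it is done.

```bash
mkdir -p pics; ls
cat > h.py <<'E'
import numpy as np, cv2
from cell import robot, grip, kin, viewer
def snap(cam,fn):
    im=viewer.read_camera(cam); cv2.imwrite('pics/'+fn,im[:,:,::-1]); return im
def w(cam,at):
    c=viewer.camera_info(cam); R=np.array(c['R']);t=np.array(c['t']); return R.T@(np.array(at)-t)
def px2w(cam,u,v,z):
    c=viewer.camera_info(cam);K=np.array(c['camera_matrix']);R=np.array(c['R']);t=np.array(c['t'])
    d=R.T@np.linalg.solve(K,[u,v,1]);o=-R.T@t
    return o+d*(z-o[2])/d[2]
def w2px(cam,X):
    c=viewer.camera_info(cam);K=np.array(c['camera_matrix']);p=K@(np.array(c['R'])@np.array(X)+np.array(c['t']))
    return p[:2]/p[2]
E
python3 - <<'E'
from h import *
for cam in ['top','side']:
    snap(cam,cam+'0.png')
    for n in ['cap_blue_center','cap_orange_center','cap_yellow_center','pan','pan_floor','jar_center','rack_center','timer_center']:
        r=viewer.pinpoint(n,cam)
        print(cam,n,[(np.round(w(cam,d['at'])).tolist(),round(d['confidence'],2)) for d in r[:3]])
s=robot.observe();print(s['t'],s['tcp_rot'],s['tcp_pos'],s['grip_width'])
E
```

```text
pics
top cap_blue_center [([583.0, -93.0, 4.0], 0.71), ([647.0, -46.0, 8.0], 0.7), ([562.0, -385.0, 23.0], 0.28)]
top cap_orange_center [([582.0, -94.0, 5.0], 0.65), ([439.0, -39.0, 11.0], 0.51)]
top cap_yellow_center [([648.0, -46.0, 2.0], 0.61)]
top pan [([558.0, 240.0, 2.0], 0.64)]
top pan_floor [([554.0, 256.0, 4.0], 0.71)]
top jar_center [([516.0, -22.0, 25.0], 0.87)]
top rack_center [([562.0, -387.0, 20.0], 0.78)]
top timer_center [([379.0, -322.0, 13.0], 0.68)]
side cap_blue_center [([584.0, -92.0, 7.0], 0.54)]
side cap_orange_center [([446.0, -36.0, 4.0], 0.59)]
side cap_yellow_center [([654.0, -44.0, 10.0], 0.75)]
side pan [([559.0, 239.0, 1.0], 0.86), ([585.0, -90.0, 8.0], 0.26)]
side pan_floor [([554.0, 259.0, 4.0], 0.79)]
side jar_center [([516.0, -17.0, 27.0], 0.79)]
side rack_center [([563.0, -388.0, 20.0], 0.89)]
side timer_center [([380.0, -317.0, 8.0], 0.63), ([558.0, 258.0, 3.0], 0.36)]
0.9 [ 0.20866928  1.56065591 -0.20867203] [170.76274387 627.16437047 214.59504893] 1.0007411761583358
```

View pics/top0.png

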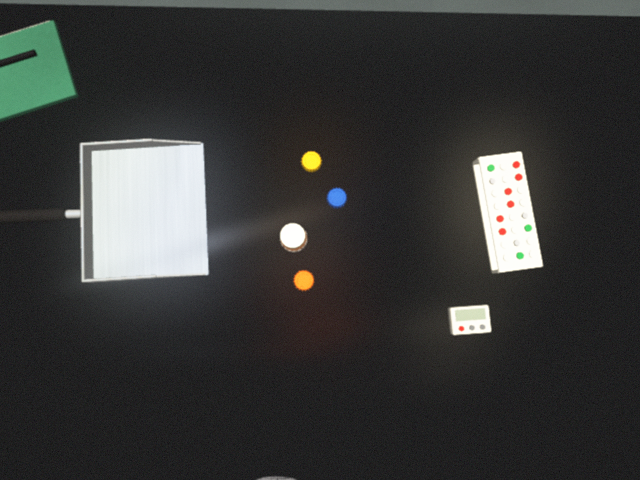

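View pics/side0.png

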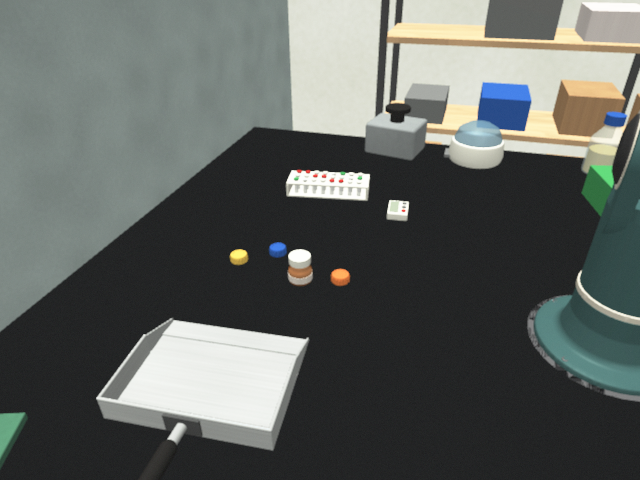

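The top view shows yellow at (311,161), blue at (337,197), orange at (304,280) and the jar at (293,236). The pan is on the left with its mouth at column ~205. The networks confuse the cap colours, so I'll segment by colour instead.

```bash
cat >> h.py <<'E'
HS={'yellow':(22,35),'orange':(5,18),'blue':(105,122)}
def caps(cam,im):
    hsv=cv2.cvtColor(im,cv2.COLOR_RGB2HSV);out={}
    for k,(a,b) in HS.items():
        m=cv2.inRange(hsv,(a,150,100),(b,255,255))
        n,l,s,c=cv2.connectedComponentsWithStats(m)
        out[k]=[(np.round(px2w(cam,*c[i],13 if cam=='top' else 9)[:2],1).tolist(),int(s[i,4]),np.round(c[i]).tolist()) for i in range(1,n) if s[i,4]>40]
    return out
E
python3 - <<'E'
from h import *
for cam in ['top','side']:
    im=cv2.imread(f'pics/{cam}0.png')[:,:,::-1].copy()
    for k,v in caps(cam,im).items(): print(cam,k,v)
# pan corners in top
for n,(u,v,z) in {'mouth far':(203,143,6),'mouth near':(208,274,6),'rear near':(82,281,40),'rear far':(81,144,40)}.items(): print(n,px2w('top',u,v,z).round())
for n,(u,v,z) in {'mouth far':(307,340,6),'mouth near':(172,322,6)}.items(): print('side',n,px2w('side',u,v,z).round())
from scipy.spatial.transform import Rotation as R
print(R.from_rotvec(robot.observe()['tcp_rot']).as_matrix().round(3))
im=cv2.imread('pics/top0.png')[120:300,60:360]; cv2.imwrite('pics/crop0.png',cv2.resize(im,(800,480),interpolation=cv2.INTER_CUBIC))
E
```

```text
top yellow [([649.9, -46.8], 319, [311.0, 161.0])]
top orange [([440.9, -37.8], 203, [303.0, 280.0])]
top blue [([586.4, -92.7], 300, [337.0, 197.0])]
side yellow [([646.6, -36.9], 127, [239.0, 259.0])]
side orange [([441.5, -36.2], 283, [340.0, 277.0])]
side blue [([128.3, -1239.8], 2028, [505.0, 105.0]), ([-226.2, -1171.2], 243, [615.0, 119.0]), ([587.2, -91.7], 222, [277.0, 249.0])]
mouth far [681. 146.   6.]
mouth near [449. 127.   6.]
rear near [432. 327.  40.]
rear far [665. 345.  40.]
side mouth far [450. 136.   6.]
side mouth near [677. 159.   6.]
[[ 0.     0.263  0.965]
 [-0.     0.965 -0.263]
 [-1.     0.     0.   ]]
```

View pics/crop0.png

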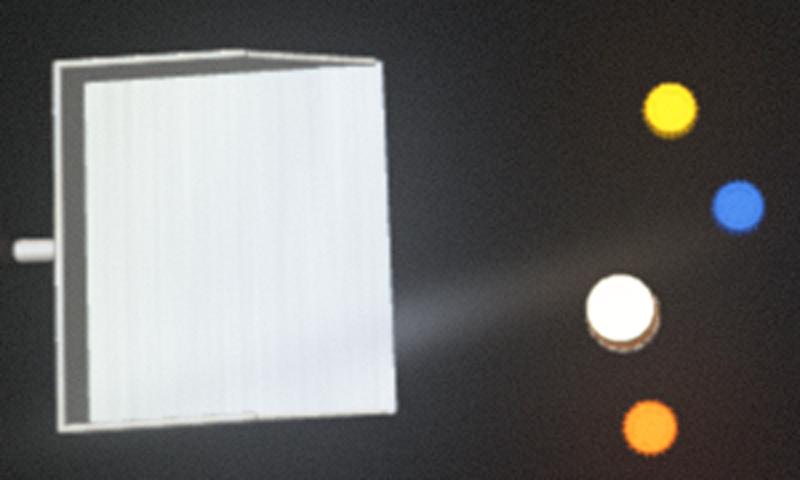

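```bash
cat >> h.py <<'E'
from scipy.spatial.transform import Rotation as Rot
def ori(d,sgn):
    z=sgn*np.array([d[0],d[1],0]);x=np.array([0,0,-1.]);y=np.cross(z,x)
    return Rot.from_matrix(np.column_stack([x,y,z])).as_rotvec()
O=np.array([558,239.]);ex=np.array([-.075,.997])
PL={'blue':((586.5,-92),(588,262)),'yellow':((649,-44),(637,264)),'orange':((441,-37),(523,256))}
def plan(s,e,back=50,half=10):
    s=np.array(s,float);e=np.array(e,float);d=(e-s)/np.linalg.norm(e-s)
    st=s-d*(17.5+half+back-27.5+10)      # finger centre start
    # finger centre where it reaches 15mm before cap front would hit.. lip
    def at(px): # finger centre at pan x=px
        k=(px-(st-O)@ex)/(d@ex); return st+d*k
    return d,st,at(-125),at(-62),e-d*(17.5+half)
E
python3 - <<'E'
from h import *
for n,(s,e) in PL.items():
    d,st,a,b,en=plan(s,e)
    print(n,d.round(2),st.round(),a.round(),b.round(),en.round())
    for sg in (1,-1):
        for p,z in ((st,170),(st,6),(en,11)):
            q=kin.ik([*p,z],ori(d,sg)); print(sg,None if q is None else np.round(q,2))
E
```

```text
blue [0. 1.] [ 586. -152.] [587. 116.] [588. 179.] [588. 235.]
1 [-0.65  0.85  1.34  1.81 -0.89  1.25 -2.19]
1 [-0.54  1.02  1.1   1.88 -1.1   1.02 -2.08]
1 [-0.25  0.71 -0.24  1.75  0.24  0.71  2.51]
-1 [-0.49  0.6   0.97  1.8  -0.57  1.05  0.69]
-1 [-0.23  0.74  0.59  1.86 -0.61  0.72  0.7 ]
-1 [-0.73  0.73  0.41  1.78 -0.42  0.72 -0.1 ]
yellow [-0.04  1.  ] [ 651. -104.] [643. 120.] [640. 183.] [638. 237.]
1 [-0.67  0.94  1.34  1.67 -0.95  1.33 -2.26]
1 [-0.59  1.07  1.1   1.74 -1.1   1.08 -2.19]
1 [-0.23  0.78 -0.26  1.62  0.26  0.78  2.58]
-1 [-0.44  0.64  0.8   1.66 -0.51  1.07  0.56]
-1 [-0.24  0.78  0.49  1.72 -0.5   0.77  0.54]
-1 [-0.69  0.79  0.41  1.66 -0.41  0.79 -0.05]
orange [0.27 0.96] [425. -95.] [482. 108.] [500. 172.] [516. 230.]
1 [ 1.21  0.5  -1.29  2.09  0.59  0.99  2.47]
1 [-0.71  0.82  1.11  2.29 -1.14  0.8  -2.2 ]
1 [-0.34  0.62 -0.18  1.93  0.18  0.61  2.23]
-1 [-0.59  0.19  0.82  2.19 -0.19  0.83  0.08]
-1 [-0.38  0.56  0.64  2.27 -0.7   0.51  0.54]
-1 [-0.82  0.65  0.44  1.96 -0.45  0.63 -0.36]
```

```bash
cat >> h.py <<'E'
def approach(n):
    d,st,a,b,en=plan(*PL[n]); r=ori(d,-1)
    robot.movep([*st,120],r); robot.servo_line([*st,6],feed=120)
def push1(n,f=90):
    d,st,a,b,en=plan(*PL[n]); robot.servo_line([*a,6],feed=f)
def push2(n,f=80):
    d,st,a,b,en=plan(*PL[n]); robot.servo_line([*b,11],feed=f); robot.servo_line([*en,10],feed=f)
    back=en-d*25; robot.servo_line([*back,14],feed=80); robot.servo_line([*back,120],feed=180)
E
python3 - <<'E'
from h import *
grip(0.0)
d,st,a,b,en=plan(*PL['blue'])
robot.movep([560,0,180],ori(d,-1))
approach('blue')
s=robot.observe();print(s['t'],s['tcp_pos'],s['joints'].round(2) if hasattr(s['joints'],'round') else s['joints'])
snap('side','s1.png')
push1('blue')
im=snap('side','s2.png');print(caps('side',im))
im=snap('top','t2.png');print(caps('top',im))
s=robot.observe();print(s['t'],s['tcp_pos'],s['contact_force'])
a=cv2.imread('pics/s1.png')[150:420,80:440];b=cv2.imread('pics/s2.png')[150:420,80:440]
cv2.imwrite('pics/c12.png',np.hstack([a,b]))
E
```

```text
6.6667 [ 586.86891781 -152.21666783    6.73421446] [-0.19  0.72  0.52  1.86 -0.54  0.7   0.64]
{'yellow': [], 'orange': [([441.6, -36.4], 286, [340.0, 277.0])], 'blue': [([128.3, -1239.8], 2028, [505.0, 105.0]), ([-201.8, -1147.7], 61, [608.0, 120.0]), ([588.6, 143.1], 335, [225.0, 325.0])]}
{'yellow': [([649.9, -46.8], 328, [311.0, 161.0])], 'orange': [([440.9, -37.9], 132, [303.0, 280.0])], 'blue': []}
9.9417 [587.39508298 115.58706713   6.00104723] [ 0.64485157 -0.91540595  1.02955143]
```

View pics/c12.png

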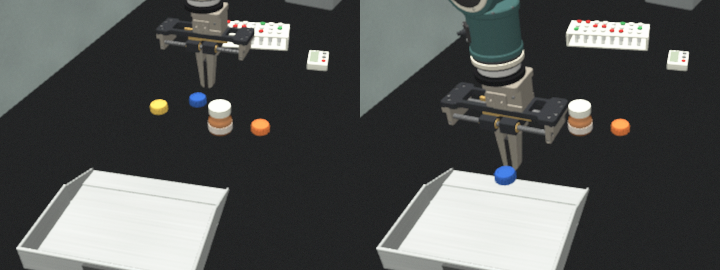

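View pics/t2.png

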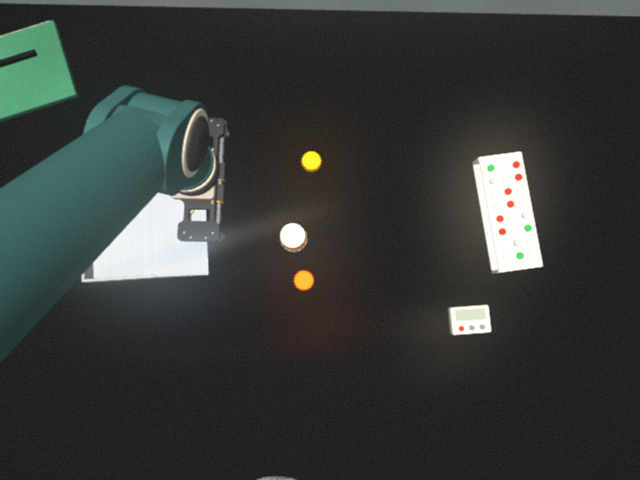

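The blue cap sits on the lip at (588,143), centred on the fingers (side picture, about column 225, row 325). The jar and the other caps haven't moved, so I'll continue.

Run:
```python
from h import *
push2('blue')
im=snap('side','s3.png');print(caps('side',im)['blue'],robot.observe()['t'])
approach('yellow'); push1('yellow')
im=snap('side','s4.png');print(caps('side',im)['yellow'],robot.observe()['t'])
a=cv2.imread('pics/s3.png')[150:450,80:440];b=cv2.imread('pics/s4.png')[150:450,80:440]
cv2.imwrite('pics/c34.png',np.hstack([a,b]))
```

```text
[([128.3, -1239.7], 2026, [505.0, 105.0]), ([-226.2, -1171.3], 243, [615.0, 119.0]), ([588.3, 264.5], 437, [187.0, 380.0])] 12.9833
[([639.7, 155.0], 153, [193.0, 323.0])] 17.9917
```

View pics/c34.png

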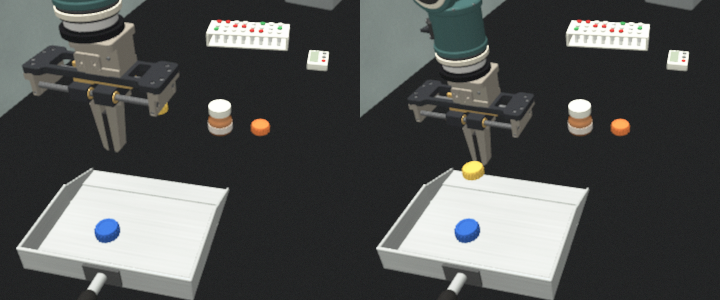

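The blue cap lies on the pan floor at (588,264), side pixel (187,380). The yellow cap is on the lip, centred on the fingers, at side pixel (193,323). Next I finish yellow and start orange.

Run:
```python
from h import *
push2('yellow')
im=snap('side','s5.png');c=caps('side',im);print(c['yellow'],c['blue'][-1],robot.observe()['t'])
d,st,a,b,en=plan(*PL['orange'])
robot.movep([*st,120],ori(d,-1))
im=snap('top','t5.png');print(caps('top',im))
robot.servo_line([*st,6],feed=120); push1('orange',80)
im=snap('side','s6.png');print(caps('side',im)['orange'],robot.observe()['t'])
a=cv2.imread('pics/s5.png')[150:450,80:440];b=cv2.imread('pics/s6.png')[150:450,80:440]
cv2.imwrite('pics/c56.png',np.hstack([a,b]))
```

```text
[([632.4, 274.6], 173, [156.0, 379.0])] ([588.3, 264.6], 439, [187.0, 380.0]) 21.0083
{'yellow': [([638.8, 268.7], 239, [131.0, 164.0])], 'orange': [], 'blue': [([587.2, 266.1], 227, [131.0, 193.0])]}
[([490.5, 133.7], 363, [283.0, 333.0])] 26.3917
```

View pics/c56.png

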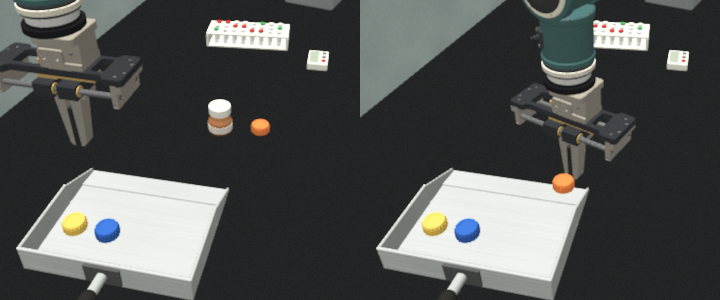

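Yellow and blue are both on the pan floor, at side pixels (156,379) and (187,380). Orange is on the lip at (490,134) as planned, and the gripper hides the jar in this view. I'll finish orange and then check everything.

Run:
```python
from h import *
push2('orange')
robot.goto_joints([-1.348,0.468,-0.012,1.603,0.006,1.071,-0.056])
ims=snap('side','s7.png');
for n in ['jar_center','rack_center','timer_center']:
    print(n,[(w('side',d['at']).round().tolist(),round(d['confidence'],2)) for d in viewer.pinpoint(n,'side')[:1]])
imt=snap('top','t7.png')
for n in ['jar_center','rack_center','timer_center']:
    print(n,[(w('top',d['at']).round().tolist(),round(d['confidence'],2)) for d in viewer.pinpoint(n,'top')[:1]])
for cam,im in (('side',ims),('top',imt)):
    for k,v in caps(cam,im).items():
        for x in v: print(cam,k,x,'pan x',((np.array(x[0])-O)@ex).round(1))
s=robot.observe();print(s['t'],s['tcp_pos'])
for cam,im in (('side',ims),('top',imt)):
    o=cv2.imread(f'pics/{cam}0.png')[:,:,::-1]
    d=(cv2.absdiff(o.copy(),im).max(2)>60).astype(np.uint8); n,l,st,c=cv2.connectedComponentsWithStats(d)
    print(cam,[(st[i,:5].tolist()) for i in range(1,n) if st[i,4]>8])
cv2.imwrite('pics/f.png',cv2.resize(np.hstack([ims,imt])[:,:,::-1],(800,300),interpolation=cv2.INTER_AREA))
```

```text
jar_center [([516.0, -21.0, 28.0], 0.76)]
rack_center [([565.0, -390.0, 23.0], 0.75)]
timer_center [([378.0, -322.0, 9.0], 0.6)]
jar_center [([515.0, -23.0, 27.0], 0.95)]
rack_center [([562.0, -387.0, 22.0], 0.76)]
timer_center [([379.0, -322.0, 13.0], 0.63)]
side yellow ([632.4, 274.5], 173, [156.0, 379.0]) pan x 29.8
side orange ([524.8, 257.6], 456, [229.0, 387.0]) pan x 21.0
side blue ([128.3, -1239.8], 2026, [505.0, 105.0]) pan x -1442.1
side blue ([-226.2, -1170.8], 243, [615.0, 119.0]) pan x -1346.8
side blue ([588.3, 264.6], 440, [187.0, 380.0]) pan x 23.3
top yellow ([638.9, 268.7], 239, [131.0, 164.0]) pan x 23.5
top orange ([523.2, 258.0], 264, [133.0, 229.0]) pan x 21.6
top blue ([587.3, 266.0], 222, [131.0, 193.0]) pan x 24.7
31.8667 [170.69051285 627.05415007 214.11180226]
side [[269, 242, 18, 16, 224], [229, 249, 20, 16, 253], [330, 268, 20, 18, 290], [142, 362, 26, 24, 490], [174, 368, 26, 25, 510], [217, 374, 26, 26, 516]]
top [[301, 151, 21, 21, 353], [122, 155, 22, 21, 352], [121, 184, 22, 20, 343], [327, 187, 20, 21, 320], [123, 219, 23, 21, 352], [293, 270, 22, 21, 356]]
```

View pics/f.png

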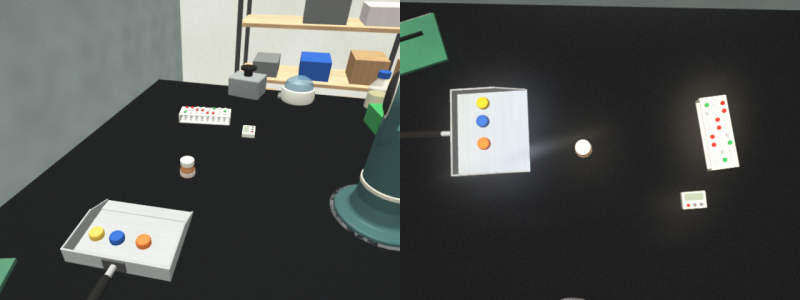

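All three caps lie flat on the pan floor, and the image difference shows that only the caps moved. I'll hand it in.

```bash
python3 -c "
from h import *
robot.job_done();print(robot.observe()['t'])"
```

```text
the job is handed in; nothing more can be done
the job is handed in; nothing more can be done
```

All three caps are in the dustpan. I pushed blue, then yellow, then orange over the ramp with the shut fingers, at about 80–90 mm/s, without pinching or lifting any. I then drew the arm back to its start pose and handed the job in. The clock stood at about 32 s of the 61 s allowed.

- **Caps:** the last pictures from both cameras put them at pan x = +21 to +30 mm, well past the −42 mm limit. All three lie flat on the pan floor.
- **Other objects:** comparing pictures from before and after shows only the caps moved. The jar, rack and timer were found where they started, within the cameras' accuracy.
- **Disagreements:** the trained networks mixed up the cap colours in the first top view, so I found the caps by colour segmentation instead. The two cameras differ by about 8 mm on yellow, which doesn't affect the result.
- **Not checked throughout:** I read the wrist force only once, during the blue push, when it was about 1.5 N.

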